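Chock the tea box snug with spacers

TASK

The tea box in the low wooden crate slides about because of the gap at its end. Take the two matching blue spacers and stand them one after the other, upright on the crate floor in that gap, broad faces toward the tea box, so that the row is snug and takes no third one. The dark block is too thick for the gap. Leave the tea box standing in the crate.

Things in the scene. Friction and masses are not known exactly. Their poses are not given: they have to be found in the camera images.
- gap (a point): Middle of the gap, on the inner floor (8 mm above the table) of the fixed brown open crate, 100 x 206 mm outside, walls 8 thick, 45 mm high. y: along the crate, + toward the tea box; z up. Gap 62 mm along y, from end wall (-31) to tea box (+31, up to 3 more if it shifts); 84 mm along x. Two spacers fit, broad faces across y, at about y = -15.5 and +15.5 mm, 10 mm to spare in all.
- spacer_1_centre (a point): One loose blue spacer, cork patch and dark dot on each broad face: upright plate 50 wide (its x), 26 thick (y), 100 mm tall (z up), 0.12 kg. Its lowest 14 mm tapers to an 18 mm thick foot that leads it into a gap. Stands on the table at first. Point: its centre, 50 mm above its foot. Grip across the 50 mm width, 20 to 30 mm above this point.
- spacer_2_centre (a point): The other, identical loose blue spacer, cork patch and dark dot on each broad face: upright plate 50 wide (its x), 26 thick (y), 100 mm tall (z up), 0.12 kg. Its lowest 14 mm tapers to an 18 mm thick foot that leads it into a gap. Stands on the table at first. Point: its centre, 50 mm above its foot. Grip across the 50 mm width, 20 to 30 mm above this point.
- tea_box_centre (a point): Pale green carton of tea, 71 x 126 mm and 73 mm high, standing loose in the crate against the end wall opposite the gap; about 0.22 kg. The point is its centre, 36 mm above its underside; its y runs along its length. Its top is 81 mm above the table.
Mind the look-alikes: they are no part of the job. What is shaped like the part that bears spacer_2_centre but orange or yellow is not meant.

How it is judged:
On the way, in this order (a step that is already met when the one before it is completed fails the run):
1. one blue spacer stands upright on the crate floor in the gap (((z of spacer_1_centre in the frame of gap between 0.038 and 0.062 m and x of spacer_1_centre in the frame of gap between -0.025 and 0.025 m and y of spacer_1_centre in the frame of gap between -0.033 and 0.035 m and angle between spacer_1_centre's own z axis and vertical below 0.2 rad and angle between the y axis of spacer_1_centre and the y axis of gap, either way round below 0.35 rad) or (z of spacer_2_centre in the frame of gap between 0.038 and 0.062 m and x of spacer_2_centre in the frame of gap between -0.025 and 0.025 m and y of spacer_2_centre in the frame of gap between -0.033 and 0.035 m and angle between spacer_2_centre's own z axis and vertical below 0.2 rad and angle between the y axis of spacer_2_centre and the y axis of gap, either way round below 0.35 rad))), for 0.2 s.
2. both blue spacers stand upright on the crate floor in the gap (z of spacer_1_centre in the frame of gap between 0.038 and 0.062 m and x of spacer_1_centre in the frame of gap between -0.025 and 0.025 m and y of spacer_1_centre in the frame of gap between -0.033 and 0.035 m and angle between each of spacer_1_centre, spacer_2_centre's own z axis and vertical below 0.2 rad and angle between the y axis of each of spacer_1_centre, spacer_2_centre and the y axis of gap, either way round below 0.35 rad and z of spacer_2_centre in the frame of gap between 0.038 and 0.062 m and x of spacer_2_centre in the frame of gap between -0.025 and 0.025 m and y of spacer_2_centre in the frame of gap between -0.033 and 0.035 m), for 0.2 s.
At the end, for the whole second after the job is handed in: Both blue spacers stand at rest on the crate floor in the gap: upright within 11 and squared within 20 degrees, height within 12 mm, within 25 mm of the crate's midline and inside the gap lengthwise. The tea box stands upright (11 degrees) on the crate floor (15 mm) at its end of the crate (all of step 2 and linear speed of each of spacer_1, spacer_2 below 0.03 m/s and z of tea_box_centre in the frame of gap between 0.02 and 0.052 m and y of tea_box_centre in the frame of gap between 0.08 and 0.11 m and x of tea_box_centre in the frame of gap between -0.025 and 0.025 m and angle between tea_box_centre's own z axis and vertical below 0.2 rad); the robot touches nothing.
It fails at once if the tea box is tipped over or lifted out of the crate (angle between tea_box_centre's own z axis and vertical above 0.6 rad or z of tea_box_centre in the frame of gap above 0.1 m).
It also fails if it takes over 59 s, if anything falls off the work surface, if the arm or the gripper's body presses on something with over 40 N, if the wrist force passes 120 N, or if a joint passes its speed limit or range.

ROBOT

A 7-joint arm with a two-finger parallel gripper is mounted at the origin on a cart in front of the work surface, level with it; the furniture and walls round the work are solid. World frame = base frame: x ahead of the robot, y to its left, z up, the work surface at z = 0. Lengths are in m, angles in rad, forces in N, time in s.
With the tool pointing down it reaches from about 0.4 to 0.85 m from the base axis. Payload 10.4 kg.
Tool frame: the origin (TCP) lies midway between the tips of the shut fingers; the grasp point (between the pads) lies 19 mm behind it; z points along the fingers, y is the line along which they close (so a half turn about z gives the same grasp; the last joint's range is limited). The gripper opens to 87 mm and grips with 3 to 60 N. Pads are 19 mm wide; open, the fingers measure 117 mm over their backs; the gripper's body (75 mm by 190 mm) begins 51 mm behind the grasp point.
Start: joints at [1.184, 0.332, -0.065, 1.46, 0.022, 1.35, -0.088], TCP at [0.222, -0.584, 0.223] pointing down, gripper open.
Joint ranges: [-2.6, 2.6], [-0.5, 2.12], [-1.47, 1.34], [0.16, 2.42], [-1.27, 4.41], [0.06, 2.06], [-2.6, 2.6]. Speed limits (rad/s): [2.22, 2.22, 2.79, 2.79, 3.14, 3.14, 3.14].

INTERFACE

Orientations are given as a unit quaternion [x, y, z, w].
In Python, from bench import r gives the robot as it stands.
- The arm moves only by the tool carry_out, never from a script. Its argument "steps" is a list that holds one entry, the list of rows, each a list of 6 numbers: the shift along the tool's x, y, z in cm, then the turn, a rotation vector about the tool's x, y, z in rad. In form: [[[dx, dy, dz, wx, wy, wz], ...]]. A call has 1 to 20 rows; each row is the pose to reach, as a shift and turn from the pose commanded when the call began, along the tool's axes at that moment; what a row does not reach only later rows make up. A row lasts 1/12 s, in which the tool goes at most 41.7 mm and 7.16 degrees, less where a joint would pass 70% of its speed; a pose out of reach is approached as far as the arm can. A call with a gripper value outside its range is refused whole. "hand" is the closure, from -1 (fully open) to 1 (shut), set as the call begins (left out, the last holds). The fingers move at their own pace and stop on an object; "squeeze" is the grip in N (left out, the last holds). Time passes only in rows, so rows that repeat a pose let the fingers close. It gives the time, the measured TCP pose, the force, the opening and the grip force at its end, in the units of the state.
- r.read_state(): the state, without advancing time (a new reading comes with each control period).
- r.camera(name): name is "side" or "top" or "wrist"; returns the picture (480x640x3 uint8, red, green, blue); there is no depth.
- r.camera_params(name): a dict with "fx", "fy", "cx", "cy" (pixels), "view" (4x4, takes a point from world to camera coordinates). Camera axes: x right, y up, looking along -z (the intrinsics and any distortion apply to the point x, -y, -z); pixel columns grow to the right and rows downward; lengths in m; the calibration is good to about 2 mm. A picture is of the moment at which its call begins: read the wrist's pose just before it. camera_params takes no time and is no camera call; for the wrist camera it gives the pose at the moment of the call.
- r.close_job(): hands the job in; it is judged then, once.
The state is a dict: "time": time; "joint_positions": joint angles; "joint_vel": joint speeds; "joint_torque": joint torques, N m; "ee_pos": TCP position; "eef_rot": TCP orientation; "ft_force": force on the tool from outside, world axes, zero at the start; "torque": the same for the moment, N m; "width": finger opening in m; "grip_force": force on a finger pad.
Only numpy, scipy, OpenCV 4.12 (cv2) and the standard library are available. Lean on these libraries where they do the work, as an engineer would, in place of code of your own. Each camera call takes 0.05 s, during which the arm holds its last target. There are 200 camera calls.

## Working session

There is one attempt and no reset: what is moved stays moved. The work goes in short steps, Python scripts to look and compute and a tool call to move; the robot and the scene stay as the last step left them, time stands still between calls to the robot, and variables do not carry over. Pictures are saved under pics/ and viewed, at most 10 in all, crops included, and the job is handed in when it is done.

Besides the shell and the picture viewer there is one more tool, called after "Request:" as name(argument=value, ...), one argument or row to a line, values as JSON. carry_out: Moves the arm, as the interface text tells. Its arguments: {"type":"object","properties":{"steps":{"type":"array","items":{"type":"array","items":{"type":"array","items":{"type":"number"}}}},"hand":{"type":"number"},"squeeze":{"type":"number"}},"required":["steps"]}

```bash
ls; mkdir -p pics
python3 - <<'E'
from bench import r
import cv2,numpy as np
s=r.read_state();print(s['time'],s['ee_pos'],s['eef_rot'],s['width'])
for n in ['top','side']:
    im=r.camera(n);cv2.imwrite(f'pics/{n}0.png',im[:,:,::-1]);p=r.camera_params(n);print(n,{k:np.round(v,4).tolist() for k,v in p.items()})
E
```

```text
pics
0.0 [ 0.22225057 -0.58373654  0.22176228] [ 9.83500097e-01  1.80906225e-01 -1.61352630e-04 -6.86740766e-04] 0.08733460540243175
top {'fx': 612.8066, 'fy': 612.8066, 'cx': 317.1991, 'cy': 246.4297, 'view': [[-0.0263, -0.9995, 0.0201, -0.0859], [0.9828, -0.0222, 0.1832, -0.4842], [-0.1827, 0.0246, 0.9829, -1.1169], [0.0, 0.0, 0.0, 1.0]]}
side {'fx': 506.6785, 'fy': 506.6785, 'cx': 323.2024, 'cy': 246.7417, 'view': [[1.0, 0.004, 0.0059, -0.5011], [-0.0071, 0.5081, 0.8613, -0.0174], [0.0004, -0.8613, 0.5081, -0.96], [0.0, 0.0, 0.0, 1.0]]}
```

View pics/top0.png

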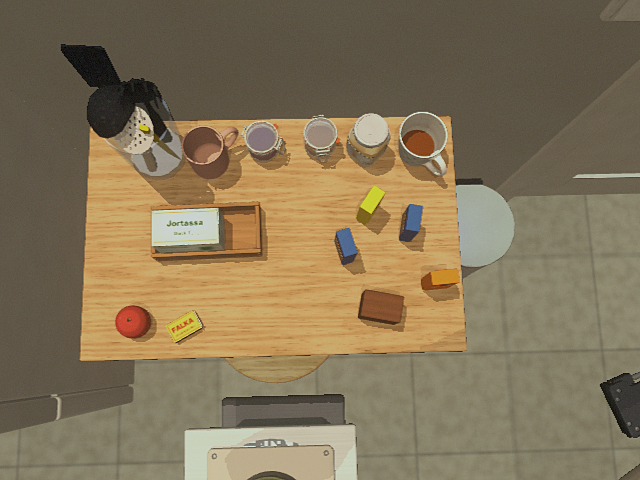

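View pics/side0.png

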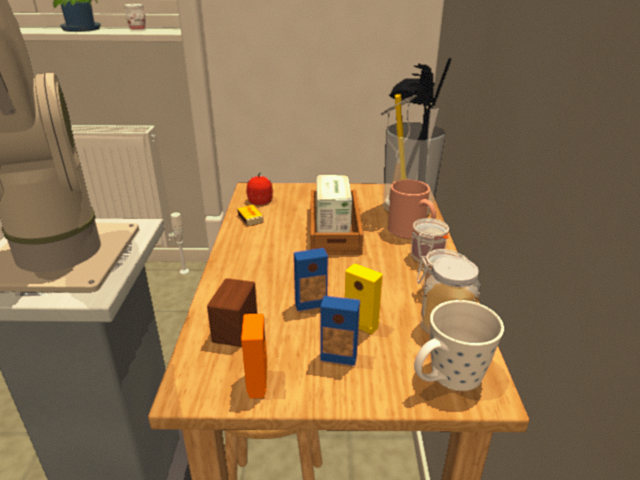

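The top view shows blue spacers at (347,245) and (411,222). The look-alikes are yellow (371,203), orange (441,278) and the dark block (381,306). The crate spans (150–262, 203–258), with its gap at about (240,230). I choose the two blue ones and check them in a close crop.

```bash
cat > h.py <<'E'
from bench import r
import cv2,numpy as np
def ray(n,uv,z,p=None):
    p=p or r.camera_params(n);V=np.array(p['view']);R=V[:3,:3];c=-R.T@V[:3,3]
    d=R.T@np.array([(uv[0]-p['cx'])/p['fx'],-(uv[1]-p['cy'])/p['fy'],-1]);return c+d*(z-c[2])/d[2]
def proj(n,P,p=None):
    p=p or r.camera_params(n);V=np.array(p['view']);q=V[:3,:3]@np.array(P)+V[:3,3]
    return np.array([p['cx']+p['fx']*q[0]/-q[2],p['cy']-p['fy']*q[1]/-q[2]])
E
python3 - <<'E'
from h import *
im=cv2.imread('pics/top0.png')
h=cv2.cvtColor(im,cv2.COLOR_BGR2HSV)
m=cv2.inRange(h,(105,120,40),(125,255,255))
n,l,st,c=cv2.connectedComponentsWithStats(m)
for i in range(1,n):
    if st[i,4]>60:
        print(st[i],c[i]); x,y,w,hh,_=st[i]
        v=h[l==i][:,2];print(np.histogram(v,8))
a=cv2.resize(im[190:290,330:430],(400,400),interpolation=cv2.INTER_CUBIC)
b=cv2.resize(im[190:270,140:270],None,fx=3,fy=3,interpolation=cv2.INTER_CUBIC)
o=np.zeros((400,400+b.shape[1],3),np.uint8);o[:,:400]=a;o[:b.shape[0],400:]=b
cv2.imwrite('pics/crop1.png',o)
E
```

```text
[409 204  13  27  82] [416.74390244 212.81707317]
(array([ 2,  0,  2,  5, 52, 14,  5,  2]), array([120.  , 125.25, 130.5 , 135.75, 141.  , 146.25, 151.5 , 156.75,
       162.  ]))
```

View pics/crop1.png

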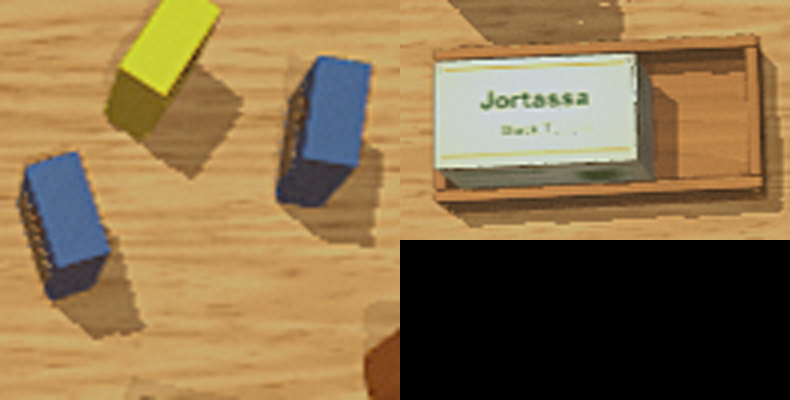

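The crop confirms both blue ones: lighter blue top faces, cork on the left broad faces. The crate rim is clear, and the gap is at its right end.

Run:
```python
from h import *
im=cv2.imread('pics/top0.png')
h=cv2.cvtColor(im,cv2.COLOR_BGR2HSV)
m=((h[...,0]>95)&(h[...,0]<130)&(h[...,1]>90)&(h[...,2]>115)).astype(np.uint8)
n,l,st,c=cv2.connectedComponentsWithStats(m)
for i in range(1,n):
    if st[i,4]>60 and 190<c[i][1]<290:
        pts=np.argwhere(l==i)[:,::-1].astype(float)
        W=np.array([ray('top',p,.1)[:2] for p in pts]).astype(np.float32)
        (cx,cy),wh,a=cv2.minAreaRect(W*1000)
        C=cv2.boxPoints(((cx,cy),wh,a)); e=[C[1]-C[0],C[2]-C[1]];e=max(e,key=np.linalg.norm)
        print('spacer',c[i],st[i,4],'rect',cx,cy,wh,'mean',W.mean(0)*1000,'long axis deg',np.degrees(np.arctan2(e[1],e[0]))%180)
cr=[(433,47),(760,37),(766,190),(435,200)]
P=[ray('top',(140+(x-400)/3,190+y/3),.045)[:2]*1000 for x,y in cr]
print('crate',np.round(P),[np.linalg.norm(P[i]-P[(i+1)%4]).round() for i in range(4)],np.mean(P,0), [np.degrees(np.arctan2(*(P[a]-P[b])[::-1])) for a,b in((0,1),(3,2))])
tb=[(436,60),(637,52),(637,160),(436,168)]
P=[ray('top',(140+(x-400)/3,190+y/3),.081)[:2]*1000 for x,y in tb]
print('tea',np.round(P),np.mean(P,0),[np.linalg.norm(P[i]-P[(i+1)%4]).round() for i in range(4)])
```

```text
spacer [413.7245509  217.42215569] 334 rect 521.9656372070312 -274.46533203125 (23.70041847229004, 48.067970275878906) mean [ 521.829   -274.33868] long axis deg 169.03674
spacer [346.40697674 242.01453488] 344 rect 478.9939270019531 -149.61624145507812 (48.293270111083984, 23.606409072875977) mean [ 478.80774 -149.50192] long axis deg 16.30019
crate [[568. 218.]
 [571.  10.]
 [471.   7.]
 [470. 214.]] [np.float64(208.0), np.float64(100.0), np.float64(207.0), np.float64(99.0)] [519.93849196 112.15877007] [np.float64(90.60287736444161), np.float64(90.45283554352152)]
tea [[551. 207.]
 [553.  83.]
 [485.  83.]
 [483. 205.]] [518.03937236 144.52531019] [np.float64(123.0), np.float64(68.0), np.float64(122.0), np.float64(68.0)]
```

```bash
cat >> h.py <<'E'
from scipy.spatial.transform import Rotation as Ro
def go(x,y,z,yaw):
    "shift cm / rotvec for TCP at xyz, tool y axis at world angle yaw deg, pointing down"
    s=r.read_state();R=Ro.from_quat(s['eef_rot'])
    a=np.radians(yaw);ty=np.array([np.cos(a),np.sin(a),0]);tz=np.array([0,0,-1.]);T=Ro.from_matrix(np.c_[np.cross(ty,tz),ty,tz])
    print(np.round(R.inv().apply(np.array([x,y,z])-s['ee_pos'])*100,2),np.round((R.inv()*T).as_rotvec(),4),'yaw now',np.degrees(np.arctan2(*R.as_matrix()[:2,1][::-1])))
E
python3 - <<'E'
from h import *
go(.479,-.1497,.19,16.3);go(.479,-.1497,.056,16.3)
for p in ((365,224),(356,217)):print(ray('top',p,0))
E
```

```text
[ 39.44 -31.42   3.22] [-1.1000e-03 -9.0000e-04 -1.4914e+00] yaw now -69.151149547086
[ 39.44 -31.41  16.62] [-1.1000e-03 -9.0000e-04 -1.4914e+00] yaw now -69.151149547086
[ 0.53365472 -0.19519519  0.        ]
[ 0.54832696 -0.17780947  0.        ]
```

Request:
carry_out(
  steps=[
    [[10, -8, 1, 0, 0, -0.37], [20, -16, 2, 0, 0, -0.75], [30, -24, 3, 0, 0, -1.12], [39.4, -31.4, 3.2, 0, 0, -1.491], [39.4, -31.4, 3.2, 0, 0, -1.491], [39.4, -31.4, 3.2, 0, 0, -1.491], [39.4, -31.4, 3.2, 0, 0, -1.491], [39.4, -31.4, 3.2, 0, 0, -1.491], [39.4, -31.4, 3.2, 0, 0, -1.491], [39.4, -31.4, 3.2, 0, 0, -1.491], [39.4, -31.4, 3.2, 0, 0, -1.491], [39.4, -31.4, 3.2, 0, 0, -1.491], [39.4, -31.4, 3.2, 0, 0, -1.491], [39.4, -31.4, 3.2, 0, 0, -1.491], [39.4, -31.4, 3.2, 0, 0, -1.491], [39.4, -31.4, 3.2, 0, 0, -1.491], [39.4, -31.4, 3.2, 0, 0, -1.491], [39.4, -31.4, 3.2, 0, 0, -1.491]],
  ],
  hand=-0.6,
  squeeze=15,
)

```text
time: 1.6
ee_pos: [0.4784, -0.1517, 0.1906]
eef_rot: [0.601, 0.799, -0.0, 0.0]
ft_force: [0.5, 0.1, -0.8]
width: 0.07
grip_force: 0.0
```

Run:
```python
from h import *
s=r.read_state();print(s['time'],s['ee_pos'],s['joint_positions'],s['width'],s['ft_force'])
p=r.camera_params('wrist');im=r.camera('wrist');cv2.imwrite('pics/w1.png',im[:,:,::-1])
print(proj('wrist',[.479,-.1497,.1],p),p)
go(.479,-.1497,.056,16.3)
```

```text
1.6 [ 0.4784159  -0.15172162  0.19056698] [ 0.74421566  0.12255415 -0.56249725  1.79915316  0.06937968  1.23934778
  0.44390482] 0.06997364525380124 [ 0.54335038  0.13148099 -0.84635176]
[331.45252002 239.09843481] {'fx': 332.48164678259457, 'fy': 332.48164678259457, 'cx': 328.8745282706513, 'cy': 237.60510820317756, 'view': array([[ 9.60861635e-01,  2.77028675e-01,  1.76712694e-04,
        -4.16768198e-01],
       [-2.67377362e-01,  9.27553016e-01, -2.61064646e-01,
         2.91858429e-01],
       [-7.24863032e-02,  2.50799753e-01,  9.65321304e-01,
        -2.86203536e-01],
       [ 0.00000000e+00,  0.00000000e+00,  0.00000000e+00,
         1.00000000e+00]])}
[ 0.16  0.1  13.46] [-0.0001  0.0002 -0.0026] yaw now 16.148801777893446
```

View pics/w1.png

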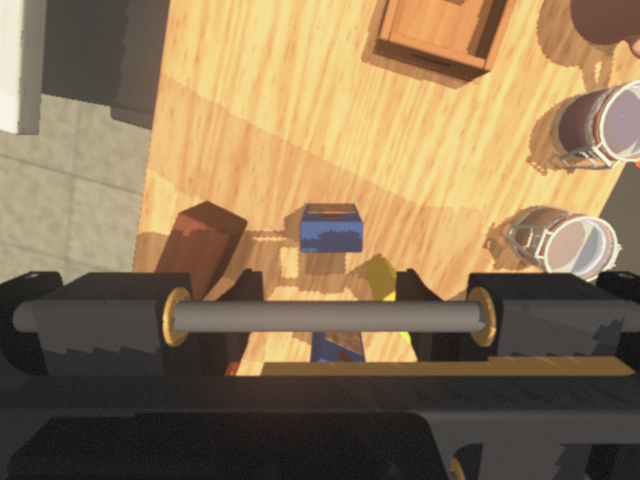

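The wrist view shows the spacer's top face at (331,237), square to the fingers, with the predicted pixel at (331,239). Descend and grip.

Request:
carry_out(
  steps=[
    [[0, 0, 3, 0, 0, 0], [0, 0, 6, 0, 0, 0], [0, 0, 9, 0, 0, 0], [0, 0, 11, 0, 0, 0], [0, 0, 12.5, 0, 0, 0], [0, 0, 13.4, 0, 0, 0], [0, 0, 13.4, 0, 0, 0], [0, 0, 13.4, 0, 0, 0]],
  ],
)

```text
time: 2.32
ee_pos: [0.479, -0.1507, 0.0569]
eef_rot: [0.6, 0.8, 0.0, 0.0]
ft_force: [-0.3, 0.3, 1.5]
width: 0.0698
grip_force: 0.0
```

Request:
carry_out(
  steps=[
    [[0, 0, 0, 0, 0, 0], [0, 0, 0, 0, 0, 0], [0, 0, 0, 0, 0, 0], [0, 0, 0, 0, 0, 0], [0, 0, 0, 0, 0, 0], [0, 0, 0, 0, 0, 0]],
  ],
  hand=1,
  squeeze=20,
)

```text
time: 2.82
ee_pos: [0.4793, -0.1507, 0.0571]
eef_rot: [0.6, 0.8, 0.0, 0.001]
ft_force: [-0.7, 0.7, 5.6]
width: 0.0499
grip_force: 19.9
```

Request:
carry_out(
  steps=[
    [[0, 0, -2, 0, 0, 0], [0, 0, -5, 0, 0, 0], [0, 0, -8, 0, 0, 0], [0, 0, -11, 0, 0, 0], [0, 0, -11, 0, 0, 0], [0, 0, -11, 0, 0, 0]],
  ],
)

```text
time: 3.32
ee_pos: [0.4796, -0.1508, 0.1678]
eef_rot: [0.6, 0.8, 0.0, 0.001]
ft_force: [-0.3, 0.3, -2.3]
width: 0.0498
grip_force: 20.0
```

Run:
```python
from h import *
s=r.read_state();print(s['ee_pos'])
go(.5207,.031,.166,0.5);go(.5207,.031,.064,.5)
```

```text
[ 0.47963232 -0.15077007  0.16781457]
[16.3   9.03  0.17] [0.0023 0.0018 0.2751] yaw now 16.262876756294062
[16.32  9.01 10.37] [0.0023 0.0018 0.2751] yaw now 16.262876756294062
```

Request:
carry_out(
  steps=[
    [[4, 2.2, 0, 0, 0, 0.07], [8, 4.5, 0, 0, 0, 0.14], [12, 6.8, 0, 0, 0, 0.21], [16.3, 9.0, 0, 0, 0, 0.275], [16.3, 9.0, 0, 0, 0, 0.275], [16.3, 9.0, 0, 0, 0, 0.275], [16.3, 9.0, 0, 0, 0, 0.275], [16.3, 9.0, 0, 0, 0, 0.275]],
  ],
)

```text
time: 3.98
ee_pos: [0.5189, 0.0302, 0.1653]
eef_rot: [0.704, 0.71, -0.001, -0.001]
ft_force: [0.0, -0.2, -1.2]
width: 0.05
grip_force: 20.0
```

Run:
```python
from h import *
s=r.read_state();print(s['ee_pos'])
go(.5207,.031,.064,.5)
p=r.camera_params('wrist');im=r.camera('wrist')[:,:,::-1].copy();cv2.imwrite('pics/w2.png',im)
im2=r.camera('side')[:,:,::-1].copy();cv2.imwrite('pics/s2.png',im2)
# overlay predicted crate inner rim and gap floor edges
def W(x,y,z,a=np.radians(.5)):return (.5202+x*np.cos(a)-y*np.sin(a),.112+x*np.sin(a)+y*np.cos(a),z)
for n,i,pp in(('wrist',im,p),('side',im2,None)):
  for z,hx,hy,c in((.045,.05,.103,(255,0,255)),(.045,.042,.095,(0,255,0))):
    q=np.array([proj(n,W(a*hx,b*hy,z),pp) for a,b in((1,1),(1,-1),(-1,-1),(-1,1))]).astype(int);cv2.polylines(i,[q],True,c,1)
cv2.imwrite('pics/ov.png',np.hstack([im[:400:,120:520],cv2.resize(im2[140:300,240:440],(400,320))[:, :,:].__class__ and cv2.copyMakeBorder(cv2.resize(im2[140:300,240:440],(400,320)),0,80,0,0,0)]))
```

```text
[0.51892139 0.03022822 0.16526584]
[ 0.08  0.2  10.13] [-0.0021  0.0004 -0.0002] yaw now 0.48662496634806723
```

View pics/ov.png

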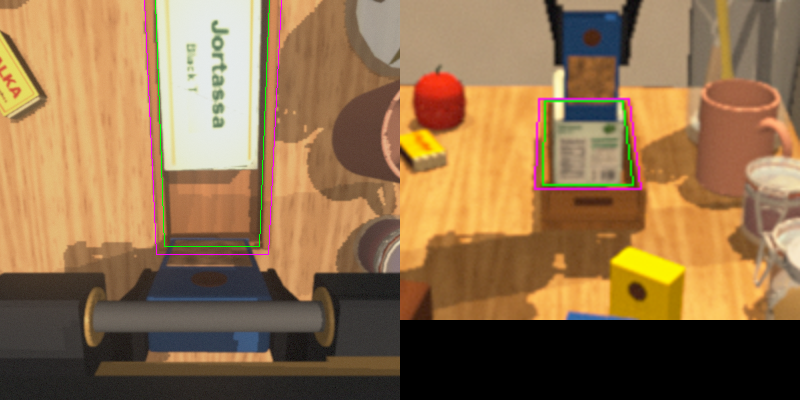

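Overlay agrees with the crate rim in both views (within ~2 mm), and the spacer hangs upright. Lower it next to the end wall.

Request:
carry_out(
  steps=[
    [[0.15, 0.1, 2, 0, 0, 0], [0.15, 0.1, 4, 0, 0, 0], [0.15, 0.1, 5.5, 0, 0, 0], [0.15, 0.1, 6.5, 0, 0, 0], [0.15, 0.1, 7.5, 0, 0, 0], [0.15, 0.1, 8.5, 0, 0, 0], [0.15, 0.1, 9.3, 0, 0, 0], [0.15, 0.1, 9.8, 0, 0, 0], [0.15, 0.1, 10.0, 0, 0, 0], [0.15, 0.1, 10.0, 0, 0, 0], [0.15, 0.1, 10.0, 0, 0, 0]],
  ],
)

```text
time: 5.0
ee_pos: [0.5209, 0.0328, 0.0669]
eef_rot: [0.704, 0.71, 0.0, 0.0]
ft_force: [-0.9, 0.5, -0.5]
width: 0.0499
grip_force: 20.0
```

Request:
carry_out(
  steps=[
    [[-0.1, 0, 0.1, 0, 0, 0], [-0.1, 0, 0.2, 0, 0, 0], [-0.1, 0, 0.25, 0, 0, 0], [-0.1, 0, 0.25, 0, 0, 0]],
  ],
)

```text
time: 5.33
ee_pos: [0.5213, 0.032, 0.065]
eef_rot: [0.704, 0.71, 0.001, 0.001]
ft_force: [-1.1, 0.7, 7.0]
width: 0.0501
grip_force: 20.0
```

Request:
carry_out(
  steps=[
    [[0, 0, 0, 0, 0, 0], [0, 0, 0, 0, 0, 0], [0, 0, 0, 0, 0, 0], [0, 0, 0, 0, 0, 0], [0, 0, -1, 0, 0, 0], [0, 0, -3, 0, 0, 0], [0, 0, -6, 0, 0, 0], [0, 0, -9, 0, 0, 0], [0, 0, -12, 0, 0, 0], [0, 0, -13, 0, 0, 0], [0, 0, -13, 0, 0, 0], [0, 0, -13, 0, 0, 0]],
  ],
  hand=-0.6,
)

```text
time: 6.33
ee_pos: [0.5207, 0.0316, 0.1944]
eef_rot: [0.704, 0.71, 0.0, 0.0]
ft_force: [-0.5, 1.0, -1.2]
width: 0.0697
grip_force: 0.0
```

Run:
```python
from h import *
go(.522,-.2738,.195,-11);go(.522,-.2738,.056,-11)
a=r.camera('side')[:,:,::-1];b=r.camera('top')[:,:,::-1]
cv2.imwrite('pics/t3.png',b)
cv2.imwrite('pics/a3.png',np.hstack([cv2.resize(a[140:300,240:440],(400,320)),cv2.resize(b[190:270,170:270],(400,320))]))
```

```text
[-30.54  -0.14  -0.05] [0.001  0.0004 0.2008] yaw now 0.5072030978840759
[-30.53  -0.16  13.85] [0.001  0.0004 0.2008] yaw now 0.5072030978840759
```

View pics/a3.png

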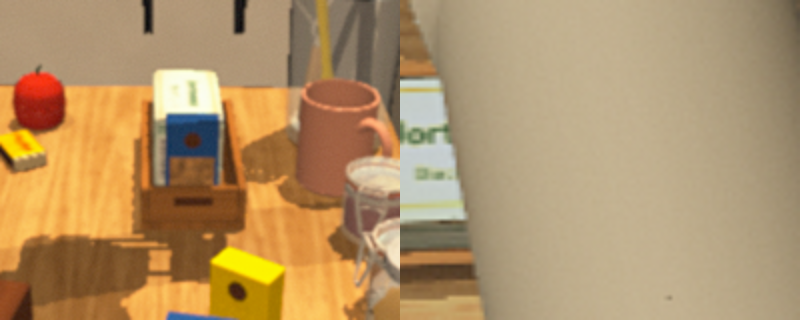

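The first spacer stands upright in the gap at the end wall (blue face at (192,150) in the side crop). Now the second.

Request:
carry_out(
  steps=[
    [[-4, 0, 0, 0, 0, 0.03], [-8, 0, 0, 0, 0, 0.06], [-12, 0, 0, 0, 0, 0.09], [-16, 0, 0, 0, 0, 0.12], [-20, -0.1, 0, 0, 0, 0.15], [-24, -0.1, 0, 0, 0, 0.18], [-28, -0.1, 0, 0, 0, 0.2], [-30.5, -0.15, 0, 0, 0, 0.2], [-30.5, -0.15, 0, 0, 0, 0.2], [-30.5, -0.15, 0, 0, 0, 0.2], [-30.5, -0.15, 0, 0, 0, 0.2], [-30.5, -0.15, 0, 0, 0, 0.2]],
  ],
)

```text
time: 7.43
ee_pos: [0.5221, -0.2714, 0.1935]
eef_rot: [0.771, 0.637, 0.0, -0.001]
ft_force: [0.5, 0.6, -0.3]
width: 0.07
grip_force: 0.0
```

Run:
```python
from h import *
go(.522,-.2738,.056,-11)
p=r.camera_params('wrist');im=r.camera('wrist')[:,:,::-1].copy()
a=np.radians(-11);q=np.array([proj('wrist',(.522+x*np.cos(a)-y*np.sin(a),-.2742+x*np.sin(a)+y*np.cos(a),.1),p) for x,y in((.025,.013),(.025,-.013),(-.025,-.013),(-.025,.013))])
cv2.polylines(im,[q.astype(int)],True,(0,255,0),1);cv2.imwrite('pics/w3.png',cv2.resize(im[160:360,200:460],None,fx=2,fy=2))
```

```text
[-0.25  0.05 13.75] [-0.0008 -0.0008  0.0034] yaw now -10.803337048913622
```

View pics/w3.png

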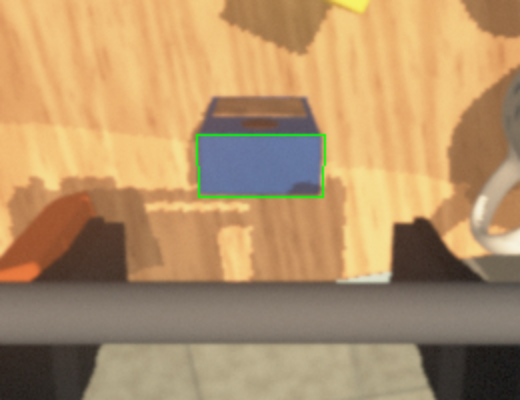

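The predicted top-face outline (198–325, 134–197 in the crop) coincides with the blue spacer, and the orange one is clear of the left finger. Descend and grip.

Request:
carry_out(
  steps=[
    [[-0.1, 0, 3, 0, 0, 0], [-0.1, 0, 6, 0, 0, 0], [-0.1, 0, 9, 0, 0, 0], [-0.1, 0, 11, 0, 0, 0], [-0.1, 0, 12.5, 0, 0, 0], [-0.1, 0, 13.8, 0, 0, 0], [-0.1, 0, 13.8, 0, 0, 0], [-0.1, 0, 13.8, 0, 0, 0]],
  ],
)

```text
time: 8.15
ee_pos: [0.5218, -0.2736, 0.0561]
eef_rot: [0.771, 0.637, -0.0, -0.0]
ft_force: [0.3, -0.1, 1.5]
width: 0.0694
grip_force: 0.0
```

Request:
carry_out(
  steps=[
    [[0, 0, 0, 0, 0, 0], [0, 0, 0, 0, 0, 0], [0, 0, 0, 0, 0, 0], [0, 0, 0, 0, 0, 0], [0, 0, 0, 0, 0, 0], [0, 0, 0, 0, 0, 0]],
  ],
  hand=1,
  squeeze=20,
)

```text
time: 8.65
ee_pos: [0.5221, -0.2745, 0.0568]
eef_rot: [0.771, 0.636, 0.0, 0.001]
ft_force: [-1.8, 1.5, 5.4]
width: 0.0501
grip_force: 20.0
```

Request:
carry_out(
  steps=[
    [[0, 0, -2, 0, 0, 0], [0, 0, -5, 0, 0, 0], [0, 0, -8, 0, 0, 0], [0, 0, -11, 0, 0, 0], [0, 0, -14, 0, 0, 0], [0, 0, -16, 0, 0, 0], [0, 0, -16, 0, 0, 0], [0, 0, -16, 0, 0, 0]],
  ],
)

```text
time: 9.32
ee_pos: [0.522, -0.2744, 0.2167]
eef_rot: [0.771, 0.636, 0.0, 0.001]
ft_force: [-0.0, -0.3, -2.5]
width: 0.0496
grip_force: 20.0
```

Run:
```python
from h import *
s=r.read_state();print(s['ee_pos'],s['width'])
go(.5215,.0625,.21,.5)
```

```text
[ 0.52201546 -0.27440409  0.21672011] 0.04956976817314353
[33.07 -6.45  0.64] [ 0.0015  0.0009 -0.1998] yaw now -10.946529060329402
```

Request:
carry_out(
  steps=[
    [[4, -0.8, 0, 0, 0, -0.03], [8, -1.6, 0, 0, 0, -0.06], [12, -2.4, 0, 0, 0, -0.09], [16, -3.1, 0, 0, 0, -0.12], [20, -3.9, 0, 0, 0, -0.15], [24, -4.7, 0, 0, 0, -0.18], [28, -5.5, 0, 0, 0, -0.2], [31, -6.1, 0.3, 0, 0, -0.2], [33.1, -6.45, 0.6, 0, 0, -0.2], [33.1, -6.45, 0.6, 0, 0, -0.2], [33.1, -6.45, 0.6, 0, 0, -0.2], [33.1, -6.45, 0.6, 0, 0, -0.2], [33.1, -6.45, 0.6, 0, 0, -0.2]],
  ],
)

```text
time: 10.4
ee_pos: [0.521, 0.0615, 0.2093]
eef_rot: [0.705, 0.71, -0.001, -0.0]
ft_force: [0.5, -0.0, -1.6]
width: 0.0497
grip_force: 20.0
```

Run:
```python
from h import *
go(.5215,.0625,.125,.5)
p=r.camera_params('wrist');im=r.camera('wrist')[:,:,::-1].copy()
s=r.camera('side')[:,:,::-1].copy()
# first spacer's top, edges by blue in side view
for n,i,pp in (('wrist',im,p),('side',s,None)):
  for y0,z,c,hx,hy in((.032,.108,(0,255,0),.025,.013),(.142,.081,(255,0,255),.0355,.063)):
    q=np.array([proj(n,(.521+a*hx,y0+b*hy,z),pp) for a,b in((1,1),(1,-1),(-1,-1),(-1,1))]);cv2.polylines(i,[q.astype(int)],True,c,1)
cv2.imwrite('pics/o4.png',np.hstack([cv2.resize(im[100:360,200:460],(400,400)),cv2.resize(s[120:260,260:400],(400,400))]))
```

```text
[0.11 0.06 8.43] [-0.0012  0.0004 -0.0017] yaw now 0.40353088236605955
```

View pics/o4.png

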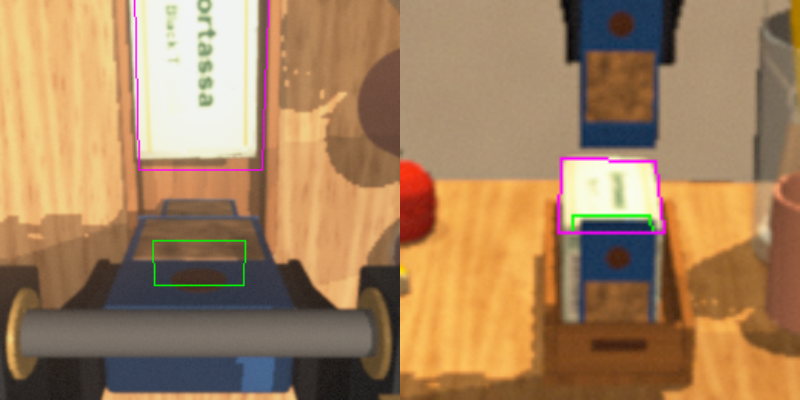

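The first spacer is upright. The tea box's near top edge is about 3 mm further than I assumed (crop row 158 vs 168), so I aim at y≈0.0635, mid of the remaining room.

Request:
carry_out(
  steps=[
    [[0.15, 0.05, 2.5, 0, 0, 0], [0.15, 0.05, 5, 0, 0, 0], [0.15, 0.05, 6.5, 0, 0, 0], [0.15, 0.05, 7, 0, 0, 0], [0.15, 0.05, 7, 0, 0, 0], [0.15, 0.05, 7, 0, 0, 0]],
  ],
)

```text
time: 11.0
ee_pos: [0.5221, 0.0642, 0.1408]
eef_rot: [0.704, 0.71, 0.0, 0.0]
ft_force: [0.0, -0.5, -1.4]
width: 0.05
grip_force: 20.0
```

Request:
carry_out(
  steps=[
    [[-0.05, 0, 0.7, 0, 0, 0], [-0.05, 0, 1.4, 0, 0, 0], [-0.05, 0, 2.1, 0, 0, 0], [-0.05, 0, 2.8, 0, 0, 0], [-0.05, 0, 3.2, 0, 0, 0], [-0.05, 0, 3.2, 0, 0, 0]],
  ],
)

```text
time: 11.5
ee_pos: [0.521, 0.0639, 0.1068]
eef_rot: [0.704, 0.71, -0.001, -0.001]
ft_force: [0.2, -0.2, -2.1]
width: 0.05
grip_force: 20.0
```

No contact so far, and the full thickness is already between the box and the first spacer. Continue down.

Request:
carry_out(
  steps=[
    [[0, 0, 0.7, 0, 0, 0], [0, 0, 1.4, 0, 0, 0], [0, 0, 2.1, 0, 0, 0], [0, 0, 2.8, 0, 0, 0], [0, 0, 3.4, 0, 0, 0], [0, 0, 3.8, 0, 0, 0], [0, 0, 4.1, 0, 0, 0], [0, 0, 4.2, 0, 0, 0], [0, 0, 4.2, 0, 0, 0]],
  ],
)

```text
time: 12.25
ee_pos: [0.5217, 0.064, 0.0659]
eef_rot: [0.704, 0.71, -0.0, -0.0]
ft_force: [0.4, -0.4, -0.9]
width: 0.0499
grip_force: 20.0
```

Request:
carry_out(
  steps=[
    [[0, 0, 0.1, 0, 0, 0], [0, 0, 0.15, 0, 0, 0], [0, 0, 0.15, 0, 0, 0]],
  ],
)

```text
time: 12.5
ee_pos: [0.5219, 0.064, 0.0648]
eef_rot: [0.704, 0.71, 0.0, 0.0]
ft_force: [-0.0, 0.5, -1.3]
width: 0.0503
grip_force: 20.0
```

Request:
carry_out(
  steps=[
    [[0, 0, 0, 0, 0, 0], [0, 0, 0, 0, 0, 0], [0, 0, 0, 0, 0, 0], [0, 0, 0, 0, 0, 0], [0, 0, -1, 0, 0, 0], [0, 0, -3, 0, 0, 0], [0, 0, -6, 0, 0, 0], [0, 0, -9, 0, 0, 0], [0, 0, -12, 0, 0, 0], [0, 0, -15, 0, 0, 0], [-4, 0, -15, 0, 0, 0], [-8, 0, -15, 0, 0, 0], [-12, 0, -15, 0, 0, 0], [-16, 0, -15, 0, 0, 0], [-20, 0, -15, 0, 0, 0], [-24, 0, -15, 0, 0, 0], [-28, 0, -15, 0, 0, 0], [-28, 0, -15, 0, 0, 0], [-28, 0, -15, 0, 0, 0]],
  ],
  hand=-0.6,
)

```text
time: 14.08
ee_pos: [0.5236, -0.2186, 0.2149]
eef_rot: [0.706, 0.709, 0.0, -0.0]
ft_force: [0.3, 0.6, 0.3]
width: 0.0696
grip_force: 0.0
```

Run:
```python
from h import *
a=r.camera('side')[:,:,::-1];b=r.camera('top')[:,:,::-1]
cv2.imwrite('pics/f.png',np.hstack([cv2.resize(a[140:260,270:400],(400,400)),cv2.resize(b[190:270,150:270],(400,400*80//120)).copy() if 0 else cv2.resize(b[185:275,180:270],(400,400),interpolation=cv2.INTER_CUBIC)]))
```

```text
(no output)
```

View pics/f.png

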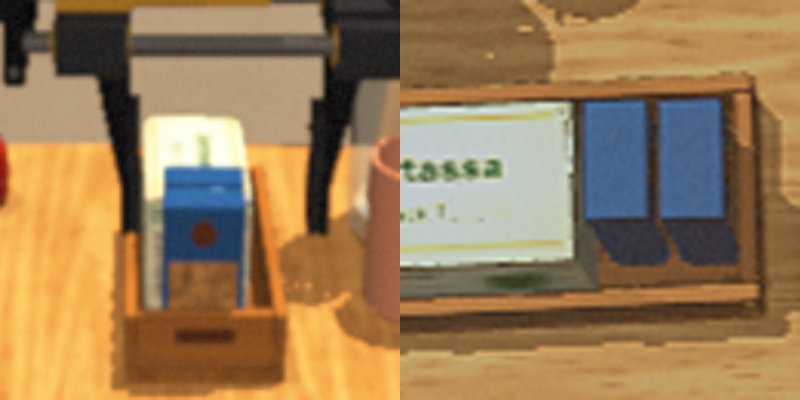

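Both blue tops (crop (616,158) and (692,158)) are level and squared in the gap, the tea box stands next to them, and the arm is clear. Hand in.

```bash
python3 -c "
from bench import r
print(r.close_job())"
```

```text
the job is handed in; nothing more can be done
None
```

Both blue spacers stand upright and squared, one after the other, in the crate's gap, the tea box is still standing in the crate, and I handed the job in at about 14 s; the hand-in returned no verdict.

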